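# Set the bed of the button press

## Robot

A 6-joint arm with a two-finger parallel gripper is mounted at the origin on the work surface. World frame = base frame: x ahead of the robot, y to its left, z up, the work surface at z = 0. Lengths are in m, angles in rad, forces in N, time in s.
With the tool pointing down it reaches from about 0.35 to 0.85 m from the base axis. Payload 8.1 kg.
Tool frame: the origin (TCP) lies midway between the tips of the shut fingers; the grasp point (between the pads) lies 19 mm behind it; z points along the fingers, y is the line along which they close (so a half turn about z gives the same grasp; the last joint's range is limited). The gripper opens to 93 mm and grips with 3 to 60 N. Pads are 15 mm wide; open, the fingers measure 128 mm over their backs; the gripper's body (75 mm by 188 mm) begins 65 mm behind the grasp point.
Start: joints at [1.162, 0.13, 1.488, -0, 1.523, -0.085], TCP at [0.191, 0.569, 0.219] pointing down, gripper open.
Joint ranges: [-2.96, 2.96], [-0.89, 2.26], [0.02, 2.5], [-1.34, 4.48], [0, 2.73], [-2.66, 2.66]. Speed limits (rad/s): [2.39, 2.39, 2.79, 3.14, 3.14, 3.14].

## Interface

Orientations are given as a rotation vector (axis times angle).
In Python, from plant import read_state, read_camera, get_calibration, close_job gives the robot as it stands.
- The arm moves only by the shell command python3 -m crank 'ROWS' [FORCE]. ROWS is JSON, a list that holds one entry, the list of rows, each a list of 7 numbers: the gripper's target within -1 to 1 (fully open at 1, half-way at 0, shut at -1), then the shift along the tool's x, y, z as a fraction of full scale, then the turn, a rotation vector about the tool's x, y, z as a fraction of full scale. In form: [[[grip, x, y, z, rx, ry, rz], ...]]. A call has exactly 5 rows; each row is the pose to reach, as a shift and turn from the pose commanded when the call began, along the tool's axes at that moment; what a row does not reach only later rows make up. Full scale, the value 1, is 0.5 m for a shift and 90 degrees for a turn. A row lasts 1/8 s, in which the tool goes at most 62.5 mm and 10.7 degrees, less where a joint would pass 70% of its speed; a pose out of reach is approached as far as the arm can. A call with a number of a shift or a turn outside -1 to 1 is refused whole. A call with a gripper value outside its range is refused whole. The fingers move at their own pace and stop on an object; FORCE is the grip in N (left out, the last holds). Time passes only in rows, so rows that repeat a pose let the fingers close, or fill a call up. It gives the time, the measured TCP pose, the force, the opening and the grip force at its end, in the units of the state.
- read_state(): the state, without advancing time (a new reading comes with each control period).
- read_camera(name): name is "side" or "top"; returns the picture (384x512x3 uint8, red, green, blue); there is no depth.
- get_calibration(name): a dict with "fx", "fy", "cx", "cy" (pixels), "eye" and "orientation" of the camera in the world. Camera axes: x right, y down, z forward; pixel columns grow to the right and rows downward; lengths in m; the calibration is good to about 2 mm. A picture is of the moment at which its call begins. get_calibration takes no time and is no camera call.
- close_job(): hands the job in; it is judged then, once.
The state is a dict: "t": time; "q": joint angles; "dq": joint speeds; "joint_torque": joint torques, N m; "tool_pos": TCP position; "orientation": TCP orientation; "force": force on the tool from outside, world axes, zero at the start; "wrist_torque": the same for the moment, N m; "opening": finger opening in m; "gripper_force": force on a finger pad.
Only numpy, scipy, OpenCV 4.12 (cv2) and the standard library are available. Lean on these libraries where they do the work, as an engineer would, in place of code of your own. Each camera call takes 0.05 s, during which the arm holds its last target. There are 200 camera calls.

## Task

The button press is pulled right down on a trial button, but its dies do not meet yet. Take the adjusting bar out of the tool block and, reaching through the slot in the cover at the front of the press, turn the star wheel a tooth at a time to the left, as you face the press, until the dies just nip the button: clearly firm to the push, but not crushed, and never force the wheel or the cover. Then stand the bar back in its hole in the block, let go, and leave the other things on the table where they are.

Things in the scene. Friction and masses are not known exactly. Their poses are not given: they have to be found in the camera images.
- press: Bench button press of grey cast iron, fixed to the table; base 270 (x) x 110 (y) mm, 310 mm high; origin at the middle of its underside, z up. Its front, with the slot, faces its own -x; its left, seen by someone standing in front of it, is its own +y. Column, head and ram lie at x > -5 mm, the head 230 to 310 mm up; a lever with a black ball hangs at y = -76, x = +50 mm.
- slot (a point): Centre of the access slot, on the top face of the flat steel cover at the press's front, 88 mm above the table; axes as the press. The slot is 32 mm long (y) and 11 mm wide (x), in a cover 6 mm thick, 60 (x) x 90 (y) mm; 85 mm from the press's origin along -x. With its end 17 to 19 mm below this point the bar stands between teeth; a full stroke to +y turns the wheel a little over one tooth.
- wheel_centre (a point): Centre of the steel star wheel under the cover, 40 mm below slot; it turns about the press's x axis. 8 teeth, 45 degrees apart, 5 mm thick, 12 mm wide, 60 mm over the tips; hub 36 mm across. The wheel's angle is not measured: the bar may land on a tooth and must then be shifted along the slot. Pushing the teeth to +y raises the lower die 2 mm a tooth; to -y lowers it.
- lower_die: Lower die, a steel post 34 mm across under the head, carrying the brass trial button (18 mm across, 4 mm thick, fixed on it); moves straight up. Origin 16 mm below the button's top. At the start the button is 0.5 to 8 mm below the sprung upper die (dark steel, 20 mm across; not measured). On meeting it, the die force is at once about 30 N, then grows 12 N per mm.
- button_top (a point): Middle of the trial button's top face. How the nip feels: with the dies apart, the bar must push the teeth with 5 to 6 N to turn the wheel, which stays where it is left; once the dies nip, that push is suddenly about 3 N higher and grows by some 2.5 N for a further tooth. The first clearly stiffer push is the right setting; a full tooth beyond it is too tight.
- bar: Adjusting bar: round steel pin 6 mm thick, 45 mm long, round-ended, under a square wooden handle 18 x 18 mm, 65 mm long; 110 mm overall, about 90 g. Origin at the pin's end, z along the bar towards the handle, x and y along the handle's flats. It starts upright in the block's hole, the handle's lower end resting on the block's top.
- block: Wooden tool block fixed to the table, 56 (x) x 130 (y) x 52 (z) mm; origin at the middle of its underside. At its -y end an awl and a flat point turner stand in it, up to 52 mm above its top.
- hole (a point): Centre of the bar's hole in the block's top face, 40 mm from the block's origin along its +y, 52 mm above the table: 9 mm across, 2 mm chamfer, 49 mm deep.
- shears: Tailor's shears lying flat, black handles, 240 mm long; a bystander.
- chalk: Flat round cake of chalk, 56 mm across, 8 mm thick; a bystander.
- gauge_stick: Flat wooden gauge stick 110 x 30 x 6 mm; a bystander.
- spool_dark: Dark thread spool, 32 mm across, 50 mm high; a bystander.
- spool_pale: Pale thread spool, 32 mm across, 50 mm high; a bystander.
- button_dish: Steel dish 84 mm across, 24 mm high; a bystander.
- thimble: Open steel thimble 20 mm across, 22 mm high; a bystander.
- oil_bottle: White oil bottle 36 mm across, 85 mm high; a bystander.
Things that resemble listed ones, but are neither listed nor needed, are in the scene too. Several things have the shape of the block; the one meant has the colours described above. Leave any red look-alike of the bar alone.

How it is judged:
On the way, in this order (a step that is already met when the one before it is completed fails the run):
1. the bar is down through the slot, among the teeth (z of bar in the frame of slot below -0.012 m and horizontal distance between bar and slot below 0.016 m), for 0.1 s.
2. the dies nip the button, with the bar still in the slot (contact force between lower_die and anything else above 5 N and z of bar in the frame of slot below 0 m and horizontal distance between bar and slot below 0.02 m), for 0.1 s.
At the end, for the whole second after the job is handed in: The dies nip the trial button with 5 to 46 N, and the bar stands upright in its hole in the block (pin at least 38 mm deep, within 5 mm of the hole's centre, tilt under 0.12 rad), released and at rest (contact force between lower_die and anything else between 5 and 46 N and horizontal distance between bar and hole below 0.005 m and z of bar in the frame of hole below -0.038 m and angle between bar's own z axis and vertical below 0.12 rad and linear speed of bar below 0.02 m/s); the robot touches nothing.
It fails at once if the dies squeeze the trial button with more than 65 N (contact force between lower_die and anything else above 65 N).
It fails at once if the bar is forced on the press (star wheel or cover) with more than 25 N (contact force between bar and press above 25 N).
It fails at once if the gripper or arm strikes the press (contact force between any of the arm, the fingers and press above 8 N).
It fails at once if another thing on the table is moved by more than 20 mm (distance of any of shears, chalk, gauge_stick, spool_dark, spool_pale, button_dish, thimble, oil_bottle from where it was at the start of the episode above 0.02 m).
It also fails if it takes over 72 s, if anything falls off the work surface, if the arm or the gripper's body presses on something with over 40 N, if the wrist force passes 120 N, or if a joint passes its speed limit or range.

## Working session

There is one attempt and no reset: what is moved stays moved. The work goes in short steps, Python scripts to look and compute and a shell command to move; the robot and the scene stay as the last step left them, time stands still between calls to the robot, and variables do not carry over. Pictures are saved under pics/ and viewed, at most 10 in all, crops included, and the job is handed in when it is done.

```bash
mkdir -p pics; cat > h.py <<'E'
import numpy as np, cv2
from scipy.spatial.transform import Rotation as R
from plant import read_state, read_camera, get_calibration, close_job
def Rm(o):
    o=np.array(o,float)
    return o if o.shape==(3,3) else (R.from_quat(o).as_matrix() if o.size==4 else R.from_rotvec(o).as_matrix())
def ray(c,u,v):
    k=get_calibration(c); d=Rm(k["orientation"])@np.array([(u-k["cx"])/k["fx"],(v-k["cy"])/k["fy"],1]); return np.array(k["eye"]),d
def onz(c,u,v,z):
    e,d=ray(c,u,v); return e+d*(z-e[2])/d[2]
def tri(u1,v1,u2,v2):
    (a,b),(c,d)=ray("top",u1,v1),ray("side",u2,v2)
    s=np.linalg.lstsq(np.c_[b,-d],c-a,rcond=None)[0]; p,q=a+b*s[0],c+d*s[1]; return (p+q)/2,np.linalg.norm(p-q)
def proj(c,p):
    k=get_calibration(c); x=Rm(k["orientation"]).T@(np.array(p)-k["eye"]); return k["fx"]*x[0]/x[2]+k["cx"],k["fy"]*x[1]/x[2]+k["cy"]
def snap(c,name):
    im=read_camera(c)[:,:,::-1].copy(); cv2.imwrite("pics/"+name+".png",im); return im
E
python3 - <<'E'
from h import *
for c in("top","side"): snap(c,c+"0"); print(get_calibration(c))
print(read_state())
a,b=cv2.imread("pics/top0.png"),cv2.imread("pics/side0.png")
for n,i in(("a",a),("b",b)): cv2.imwrite(f"pics/{n}1.png",cv2.resize(i,(800,600),interpolation=cv2.INTER_CUBIC))
E
```

```text
{'fx': 436.08940169687855, 'fy': 436.08940169687855, 'cx': 263.9491111407525, 'cy': 185.99496169468907, 'eye': array([ 0.40753897, -0.01858727,  1.21611812]), 'orientation': array([-2.19224694,  2.16432615, -0.12641239])}
{'fx': 353.6086102108281, 'fy': 353.6086102108281, 'cx': 248.25725657615362, 'cy': 191.30880285592724, 'eye': array([-0.07790655, -0.58417687,  0.62485523]), 'orientation': array([-2.00017386,  0.85027234, -0.46639361])}
{'t': 0.1, 'q': array([ 1.16161936e+00,  1.31058406e-01,  1.48915476e+00, -3.33004159e-05,
        1.52303653e+00, -8.54566726e-02]), 'dq': array([-7.40776680e-05, -2.64830123e-03, -2.59592008e-03,  4.08451273e-04,
        1.53083896e-03, -4.67303137e-04]), 'joint_torque': array([ 9.70500514e-04, -5.61346900e+01, -4.93092871e+01,  7.71202636e-02,
        2.93617754e-02, -6.00202657e-05]), 'tool_pos': array([0.19067315, 0.56834932, 0.21771721]), 'orientation': array([-5.06218370e-01, -3.10016047e+00,  2.53617135e-03]), 'force': array([-1.27954048, -0.31395764, -0.07333343]), 'wrist_torque': array([ 0.02782289,  0.06369779, -0.07227558]), 'gripper_force': 0.0, 'opening': 0.09292439889295506}
```

View pics/a1.png

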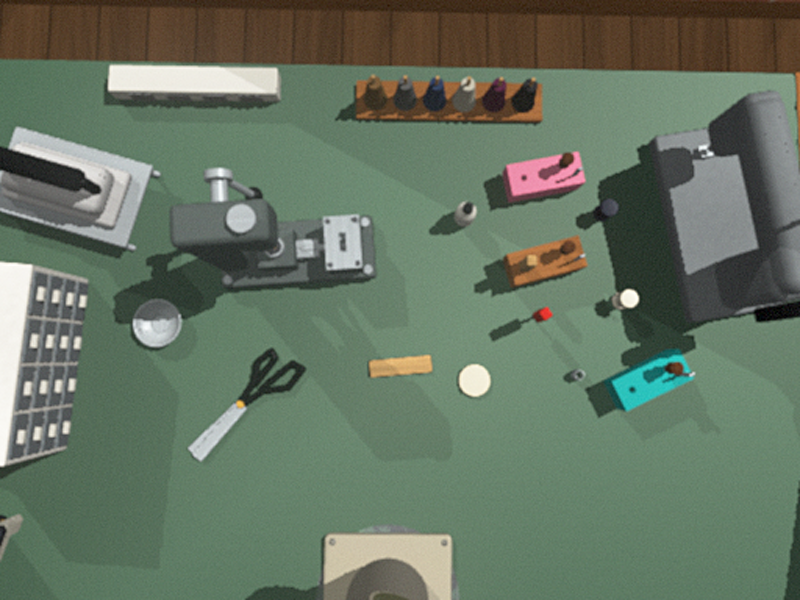

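View pics/b1.png

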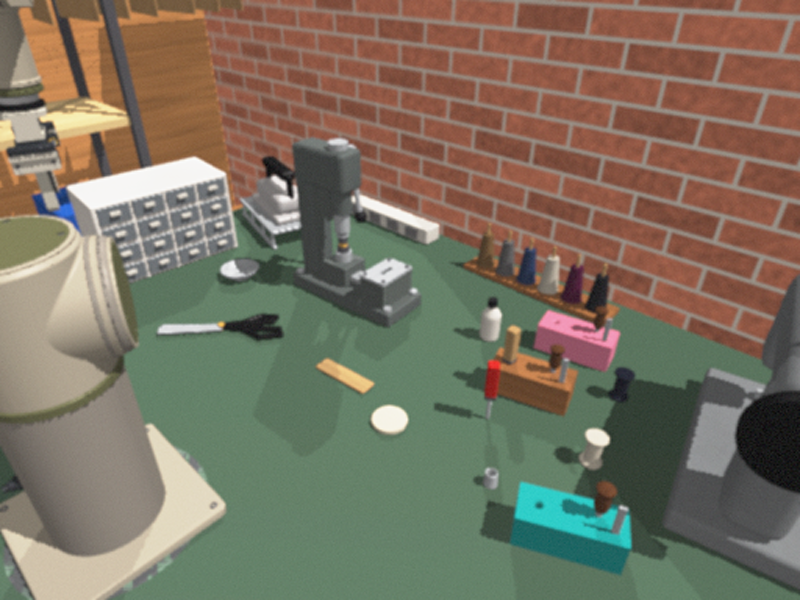

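Top (800x600 px): brown block at (545,262) holds a wooden-handled bar at (531,261). Look-alikes are the pink block (544,177), the teal block (652,380) and a red bar (544,314), which I leave alone. The press is at (270,245) with its slot at (343,241) and its front facing right (world −y). Next is a close crop to check this.

```bash
python3 - <<'E'
from h import *
a,b=cv2.imread("pics/top0.png"),cv2.imread("pics/side0.png")
def c(i,u,v,s,w=400,h=300): 
    x,y=int(u-w/s/2),int(v-h/s/2); return cv2.resize(i[y:y+int(h/s),x:x+int(w/s)],(w,h),interpolation=cv2.INTER_CUBIC),(x,y)
r=[c(a,348,168,5),c(b,342,240,5),c(a,215,155,5),c(b,245,180,5)]
print([x[1] for x in r])
cv2.imwrite("pics/c1.png",np.vstack([np.hstack([r[0][0],r[1][0]]),np.hstack([r[2][0],r[3][0]])]))
E
```

```text
[(308, 138), (302, 210), (175, 125), (205, 150)]
```

View pics/c1.png

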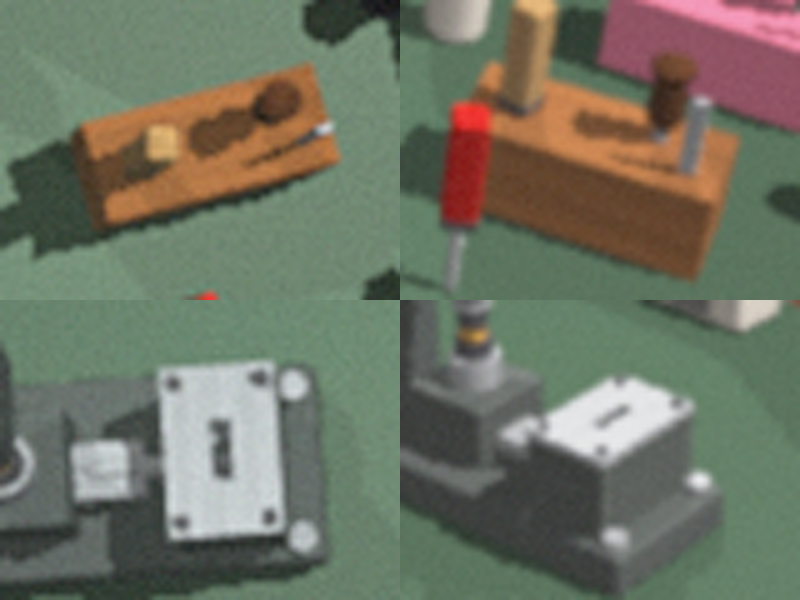

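The crop confirms it: the wooden-handled bar stands in the brown block, handle top at (163,143) in the crop. The red look-alike stands separately nearby, and the slot is clear in the cover at (222,450). Next I measure these.

```bash
python3 - <<'E'
from h import *
f=lambda o,u,v:(o[0]+(u+.5)/5-.5,o[1]+(v+.5)/5-.5)
T,S,T2,S2=(308,138),(302,210),(175,125),(205,150)
P=lambda o,u,v,z,c="top":np.round(onz(c,*f(o,u,v),z),4)
print("bar top",P(T,163,143,.117),"side",P(S,534,3,.117) if 0 else P(S,134,4,.117,"side"))
print("bar base side (52mm)",P(S,125,103,.052,"side"))
print("tri",tri(*f(T,163,143),*f(S,134,4)))
b=[P(T,*p,.052)for p in((80,130),(310,65),(340,160),(105,225))];print("block",b,np.mean(b,0))
d=(b[0]+b[3]-b[1]-b[2])/2;print("block y dir",d,np.degrees(np.arctan2(d[1],d[0])))
c=[P(T2,*p,.088)for p in((160,70),(275,62),(285,235),(168,242))];print("cover",c,np.mean(c,0))
d=(c[0]+c[3]-c[1]-c[2])/2;e=(c[3]+c[2]-c[0]-c[1])/2;print("x dir",d,np.degrees(np.arctan2(d[1],d[0])),np.degrees(np.arctan2(e[1],e[0])))
print("slot",P(T2,222,149,.088),P(S2,213,116,.088,"side"))
a=cv2.imread("pics/top0.png");g=cv2.cvtColor(a,cv2.COLOR_BGR2GRAY)
roi=g[138:175,206:234];print(roi[8:26,4:22])
h=cv2.cvtColor(a,cv2.COLOR_BGR2HSV)[160:174,332:350];print(h[:,:,2]);
print("red",onz("top",544*.64,314*.64,.117), tri(544*.64,314*.64,492*.64,363*.64))
s=read_state();print(Rm(s["orientation"]).round(3))
E
```

```text
bar top [ 0.5706 -0.2303  0.117 ] side [ 0.5714 -0.2324  0.117 ]
bar base side (52mm) [ 0.5765 -0.2328  0.052 ]
tri (array([ 0.57132772, -0.23130019,  0.11631239]), np.float64(0.002063622778930978))
block [array([ 0.5867, -0.1979,  0.052 ]), array([ 0.6242, -0.3232,  0.052 ]), array([ 0.5723, -0.3389,  0.052 ]), array([ 0.5352, -0.2113,  0.052 ])] [ 0.5796   -0.267825  0.052   ]
block y dir [-0.0373   0.12645  0.     ] 106.43491292138661
cover [array([0.6429, 0.1151, 0.088 ]), array([0.6481, 0.055 , 0.088 ]), array([0.5566, 0.048 , 0.088 ]), array([0.552 , 0.1087, 0.088 ])] [0.5999 0.0817 0.088 ]
x dir [-0.0049  0.0604  0.    ] 94.63801047200042 -175.7983186910267
slot [0.6014 0.0817 0.088 ] [0.6048 0.0792 0.088 ]
[[194 191 199 205 201 196 199 199 201 208 205 205 203 196 194 196 201 203]
 [190 196 199 202 201 199 199 200 201 209 205 202 200 194 197 198 199 200]
 [195 192 197 204 197 199 195 175 170 179 182 190 205 198 198 196 200 204]
 [195 197 198 204 201 200 174 131 111 118 127 177 203 198 194 196 201 204]
 [196 198 205 199 202 203 169 117  89  84 107 172 206 204 202 198 204 203]
 
[... 1524 characters left out ...]
7 194 205 207 211 209 189 177 148 107 104  97 102]
 [ 98  85  91  90  93 150 200 213 213 211 211 198 184 166 147 118 102 100]
 [ 96  88  93  88  91 126 169 181 175 172 179 180 177 179 183 146 128 147]
 [ 93  91  90  84  84  78 100 108 106 109 142 164 174 175 181 168 165 181]
 [ 96  83  86  87  75  77  67  76  92 116 150 176 180 181 181 183 179 183]
 [ 91  75  69  71  76  67  71 101 125 159 166 176 178 180 178 182 179 175]
 [ 92  73  77  75  78  79 107 141 156 163 165 165 172 180 178 180 180 182]]
red [ 0.48196214 -0.25007691  0.117     ] (array([ 0.48336101, -0.25265112,  0.11039134]), np.float64(0.0029728013176933523))
[[-0.948  0.318 -0.001]
 [ 0.318  0.948 -0.002]
 [ 0.    -0.002 -1.   ]]
```

```bash
cat > p.py <<'E'
# usage: p.py x y z toolYangle -> remaining shift (full-scale units), turn units
import sys; from h import *
s=read_state(); M=Rm(s["orientation"]); p=np.array(s["tool_pos"])
x,y,z,a=map(float,sys.argv[1:5]); a=np.radians(a)
Y=np.array([np.cos(a),np.sin(a),0]);Z=np.array([0,0,-1.]);D=np.c_[np.cross(Y,Z),Y,Z]
d=np.array([x,y,z])-p
print("t",round(s["t"],2),"pos",p.round(4),"yaw",np.degrees(np.arctan2(M[1,1],M[0,1])).round(2),"F",np.round(s["force"],2),"open",round(s["opening"],4))
print("shift",(M.T@d/.5).round(4),"|d|",np.linalg.norm(d).round(3),"turn",(R.from_matrix(M.T@D).as_rotvec()/(np.pi/2)).round(4))
E
python3 p.py .571 -.231 .20 16.4
```

```text
t 0.1 pos [0.1907 0.5683 0.2177] yaw 71.45 F [-1.28 -0.31 -0.07] open 0.0929
shift [-1.2297 -1.2736  0.0374] |d| 0.885 turn [-1.000e-03  4.000e-04  6.117e-01]
```

```bash
python3 -m crank '[[[-0.1,-0.08,-0.082,0,0,0,0.1],[-0.1,-0.16,-0.165,0,0,0,0.2],[-0.1,-0.24,-0.248,0,0,0,0.3],[-0.1,-0.32,-0.33,0,0,0,0.4],[-0.1,-0.4,-0.41,0,0,0,0.5]]]' 60; python3 p.py .571 -.231 .20 16.4
```

```text
t: 0.72
tool_pos: [0.3155, 0.3091, 0.2183]
orientation: [1.661, 2.667, -0.0]
force: [0.9, 0.7, -0.1]
opening: 0.0476
gripper_force: 0.0
t 0.72 pos [0.3155 0.3091 0.2183] yaw 26.17 F [ 0.92  0.74 -0.14] open 0.0476
shift [-1.1948 -0.0179  0.0368] |d| 0.598 turn [-1.000e-04  1.000e-04  1.086e-01]
```

```bash
python3 -m crank '[[[-0.1,-0.12,0,0,0,0,0.05],[-0.1,-0.24,0,0,0,0,0.1],[-0.1,-0.36,0,0,0,0,0.1],[-0.1,-0.48,0,0,0,0,0.1],[-0.1,-0.6,0,0,0,0,0.1]]]'; python3 p.py .571 -.231 .20 16.4
```

```text
t: 1.35
tool_pos: [0.4493, 0.0403, 0.2185]
orientation: [1.859, 2.533, 0.0]
force: [1.2, 0.9, 0.9]
opening: 0.0419
gripper_force: 0.0
t 1.35 pos [0.4493 0.0403 0.2185] yaw 17.44 F [1.2  0.89 0.88] open 0.0419
shift [-0.5907  0.0696  0.037 ] |d| 0.298 turn [ 0.0002 -0.0001  0.0116]
```

```bash
python3 -m crank '[[[-0.1,-0.12,0.014,0,0,0,0.01],[-0.1,-0.24,0.028,0,0,0,0.01],[-0.1,-0.36,0.042,0,0,0,0.01],[-0.1,-0.48,0.056,0,0,0,0.01],[-0.1,-0.59,0.07,0.03,0,0,0.01]]]'; python3 -m crank '[[[-0.1,0,0,0,0,0,0],[-0.1,0,0,0,0,0,0],[-0.1,0,0,0,0,0,0],[-0.1,0,0,0,0,0,0],[-0.1,0,0,0,0,0,0]]]';python3 p.py .571 -.231 .057 16.4
python3 - <<'E'
from h import *
a,b=snap("top","top1"),snap("side","side1")
s=read_state();print(proj("top",s["tool_pos"]),proj("side",s["tool_pos"]))
cv2.imwrite("pics/c2.png",np.hstack([cv2.resize(i,(400,400),interpolation=cv2.INTER_CUBIC) for i in(a[120:220,290:390],b[180:280,280:380])]))
E
```

```text
t: 1.98
tool_pos: [0.5719, -0.2312, 0.2045]
orientation: [1.878, 2.516, 0.001]
force: [-0.2, -0.2, 1.3]
opening: 0.0419
gripper_force: 0.0
t: 2.6
tool_pos: [0.5709, -0.2281, 0.2045]
orientation: [1.877, 2.518, 0.0]
force: [-0.4, -0.8, -0.7]
opening: 0.0416
gripper_force: 0.0
t 2.6 pos [ 0.5709 -0.2281  0.2045] yaw 16.6 F [-0.43 -0.8  -0.66] open 0.0416
shift [-0.0054 -0.0018  0.295 ] |d| 0.148 turn [0.0006 0.0005 0.0023]
(np.float64(346.4259643147555), np.float64(160.74683101960156)) (np.float64(331.2776237779292), np.float64(179.47622715602668))
```

View pics/c2.png

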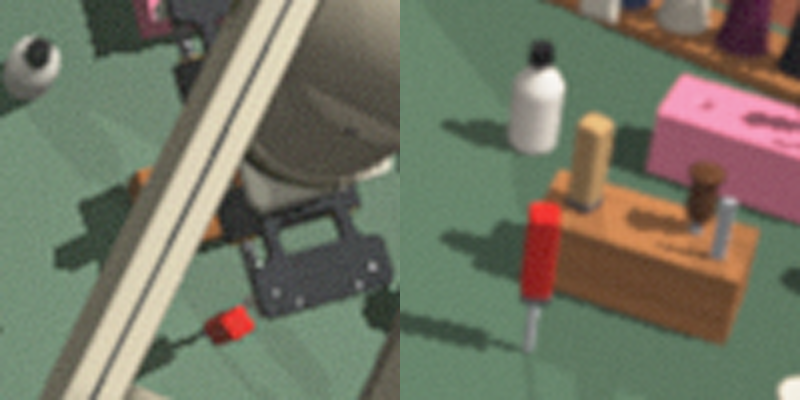

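The forearm hides the bar from the top camera. The side crop shows the bar at (593,160) and the fingers just above the frame. I'll descend to just over the handle and check from the side.

```bash
python3 -m crank '[[[-0.1,-0.005,-0.001,0.05,0,0,0],[-0.1,-0.005,-0.001,0.1,0,0,0],[-0.1,-0.005,-0.001,0.14,0,0,0],[-0.1,-0.005,-0.001,0.15,0,0,0],[-0.1,-0.005,-0.001,0.15,0,0,0]]]';python3 p.py .571 -.231 .057 16.4
python3 - <<'E'
from h import *
b=snap("side","side2")
s=read_state();print(proj("side",s["tool_pos"]))
cv2.imwrite("pics/c3.png",cv2.resize(b[140:260,280:380],(500,600),interpolation=cv2.INTER_CUBIC))
E
```

```text
t: 3.32
tool_pos: [0.571, -0.2312, 0.1288]
orientation: [-1.878, -2.518, 0.0]
force: [1.1, 0.5, -0.4]
opening: 0.0417
gripper_force: 0.0
t 3.33 pos [ 0.571  -0.2312  0.1288] yaw 16.55 F [ 1.08  0.52 -0.39] open 0.0417
shift [4.000e-04 1.000e-04 1.436e-01] |d| 0.072 turn [-0.     -0.      0.0017]
(np.float64(328.7011398560681), np.float64(206.074698347152))
```

View pics/c3.png

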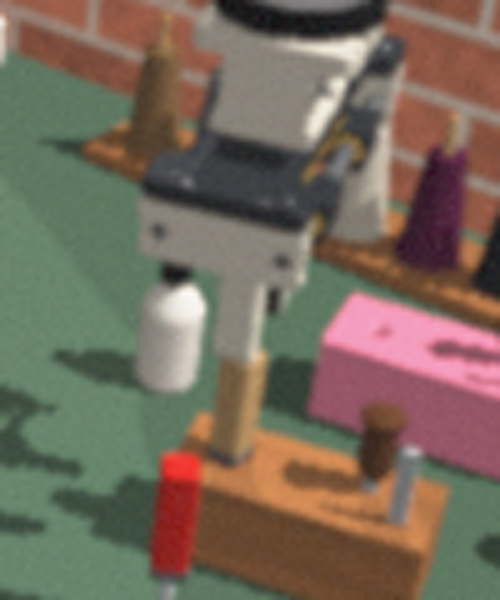

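The near finger (240,330) lines up with the handle (243,400), so I'll descend and close.

```bash
python3 -m crank '[[[-0.1,0,0,0.04,0,0,0],[-0.1,0,0,0.08,0,0,0],[-0.1,0,0,0.12,0,0,0],[-0.1,0,0,0.14,0,0,0],[-0.1,0,0,0.142,0,0,0]]]' 60;python3 -m crank '[[[-1,0,0,0,0,0,0],[-1,0,0,0,0,0,0],[-1,0,0,0,0,0,0],[-1,0,0,0,0,0,0],[-1,0,0,0,0,0,0]]]' 60; python3 p.py .571 -.231 .2 16.4
```

```text
t: 4.0
tool_pos: [0.5701, -0.2308, 0.0561]
orientation: [-1.877, -2.516, 0.001]
force: [0.9, -0.6, -0.0]
opening: 0.0418
gripper_force: 0.0
t: 4.62
tool_pos: [0.5716, -0.2316, 0.0586]
orientation: [1.878, 2.517, 0.0]
force: [-0.8, -0.8, 5.9]
opening: 0.0192
gripper_force: 56.9
t 4.62 pos [ 0.5716 -0.2316  0.0586] yaw 16.54 F [-0.85 -0.83  5.88] open 0.0192
shift [ 0.0011 -0.0004 -0.2829] |d| 0.141 turn [0.0007 0.0007 0.0016]
```

```bash
python3 -m crank '[[[-1,0,0,-0.03,0,0,0],[-1,0,0,-0.08,0,0,0],[-1,0,0,-0.14,0,0,0],[-1,0,0,-0.2,0,0,0],[-1,0,0,-0.23,0,0,0]]]';python3 -m crank '[[[-1,0,0,0,0,0,0],[-1,0,0,0,0,0,0],[-1,0,0,0,0,0,0],[-1,0,0,0,0,0,0],[-1,0,0,0,0,0,0]]]'; python3 p.py .602 .081 .17 4.4
```

```text
t: 5.25
tool_pos: [0.5714, -0.2314, 0.1744]
orientation: [1.878, 2.517, 0.001]
force: [0.1, -0.9, -1.3]
opening: 0.0172
gripper_force: 59.9
t: 5.88
tool_pos: [0.5708, -0.2311, 0.1722]
orientation: [-1.878, -2.517, 0.0]
force: [-0.2, 0.3, -1.3]
opening: 0.018
gripper_force: 59.9
t 5.88 pos [ 0.5708 -0.2311  0.1722] yaw 16.55 F [-0.19  0.28 -1.3 ] open 0.018
shift [0.5806 0.2377 0.0045] |d| 0.314 turn [-0.0004 -0.0003  0.135 ]
```

```bash
python3 -m crank '[[[-1,0.09,0.037,0,0,0,0.03],[-1,0.18,0.074,0,0,0,0.06],[-1,0.28,0.115,0,0,0,0.09],[-1,0.37,0.15,0,0,0,0.12],[-1,0.45,0.184,0,0,0,0.135]]]'; python3 -m crank '[[[-1,0,0,0,0,0,0],[-1,0,0,0,0,0,0],[-1,0,0,0,0,0,0],[-1,0,0,0,0,0,0],[-1,0,0,0,0,0,0]]]';python3 p.py .602 .081 .17 4.4
```

```text
t: 6.5
tool_pos: [0.5951, 0.0125, 0.1728]
orientation: [2.135, 2.304, 0.0]
force: [0.4, -0.3, -1.4]
opening: 0.0177
gripper_force: 59.9
t: 7.12
tool_pos: [0.5951, 0.0099, 0.1727]
orientation: [2.136, 2.304, 0.0]
force: [-0.2, -1.0, -1.9]
opening: 0.0177
gripper_force: 59.9
t 7.12 pos [0.5951 0.0099 0.1727] yaw 4.34 F [-0.22 -0.96 -1.91] open 0.0177
shift [0.1407 0.0246 0.0053] |d| 0.071 turn [ 0.      0.     -0.0007]
```

```bash
python3 -m crank '[[[-1,0.04,0.007,0,0,0,0],[-1,0.08,0.014,0,0,0,0],[-1,0.12,0.02,0.01,0,0,0],[-1,0.14,0.024,0.025,0,0,0],[-1,0.14,0.024,0.035,0,0,0]]]'; python3 -m crank '[[[-1,0,0,0,0,0,0],[-1,0,0,0,0,0,0],[-1,0,0,0,0,0,0],[-1,0,0,0,0,0,0],[-1,0,0,0,0,0,0]]]';python3 p.py .602 .081 .17 4.4
python3 - <<'E'
from h import *
a,b=snap("top","top2"),snap("side","side3")
p=read_state()["tool_pos"];q=p-[0,0,.0505];print(p,q,proj("side",q),proj("side",[.602,.081,.088]))
cv2.imwrite("pics/c4.png",np.hstack([cv2.resize(i,(400,600),interpolation=cv2.INTER_CUBIC) for i in(a[110:200,190:250],b[130:220,220:280])]))
E
```

```text
t: 7.75
tool_pos: [0.6012, 0.0825, 0.154]
orientation: [-2.132, -2.306, 0.002]
force: [0.5, 1.0, -0.8]
opening: 0.0177
gripper_force: 59.9
t: 8.38
tool_pos: [0.6018, 0.0812, 0.1553]
orientation: [2.135, 2.305, 0.0]
force: [0.4, -0.2, -1.7]
opening: 0.0178
gripper_force: 59.9
t 8.38 pos [0.6018 0.0812 0.1553] yaw 4.38 F [ 0.38 -0.17 -1.71] open 0.0178
shift [-0.0005  0.0004 -0.0293] |d| 0.015 turn [ 0.0002  0.     -0.0002]
[0.60166265 0.08130567 0.15518351] [0.60166265 0.08130567 0.10468351] (np.float64(245.98454693043757), np.float64(168.16827315387874)) (np.float64(246.15408121961292), np.float64(172.9189383962064))
```

View pics/c4.png

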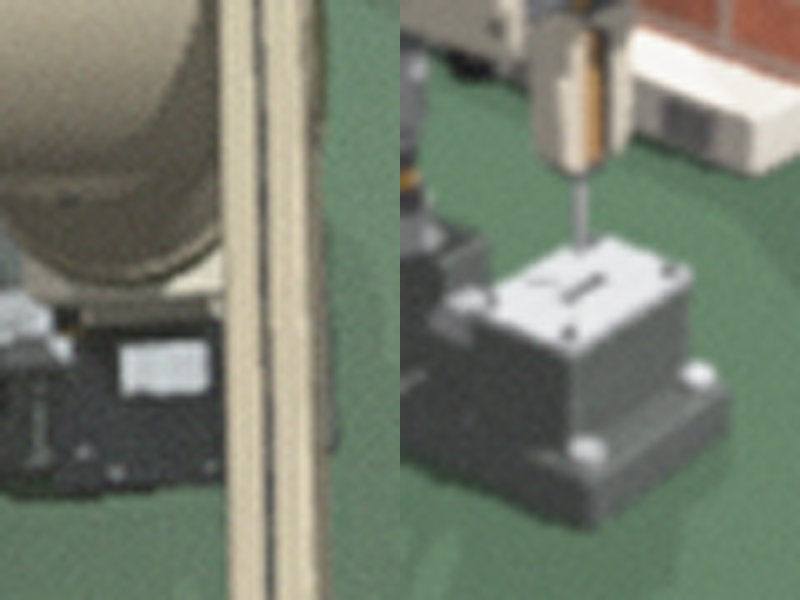

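The side crop shows the pin end at (580,248), about 15 mm above the slot at (584,289) and lined up to within about 1.5 mm. I'll shift 10 mm to the press's −y end and feel my way down.

```bash
python3 -m crank '[[[-1,-0.001,0.01,0,0,0,0],[-1,-0.001,0.02,0.006,0,0,0],[-1,-0.001,0.02,0.014,0,0,0],[-1,-0.001,0.02,0.022,0,0,0],[-1,-0.001,0.02,0.024,0,0,0]]]'; python3 -m crank '[[[-1,0,0,0.002,0,0,0],[-1,0,0,0.004,0,0,0],[-1,0,0,0.006,0,0,0],[-1,0,0,0.008,0,0,0],[-1,0,0,0.01,0,0,0]]]'; python3 -m crank '[[[-1,0,0,0.002,0,0,0],[-1,0,0,0.004,0,0,0],[-1,0,0,0.006,0,0,0],[-1,0,0,0.006,0,0,0],[-1,0,0,0.006,0,0,0]]]'
```

```text
t: 9.1
tool_pos: [0.6112, 0.0817, 0.1424]
orientation: [-2.134, -2.305, 0.001]
force: [-0.6, -0.3, -0.3]
opening: 0.0178
gripper_force: 59.9
t: 9.72
tool_pos: [0.6117, 0.0816, 0.1381]
orientation: [2.135, 2.305, 0.0]
force: [0.2, -0.1, -2.5]
opening: 0.0176
gripper_force: 59.9
t: 10.35
tool_pos: [0.6117, 0.0816, 0.1351]
orientation: [-2.135, -2.305, 0.0]
force: [0.2, 0.2, -0.7]
opening: 0.0177
gripper_force: 59.9
```

Tip is about 3 mm below the cover top with no force, so it's in the slot. Continuing down.

```bash
Z='[-1,0,0,0,0,0,0]'; python3 -m crank '[[[-1,0,0,0.002,0,0,0],[-1,0,0,0.004,0,0,0],[-1,0,0,0.006,0,0,0],[-1,0,0,0.008,0,0,0],[-1,0,0,0.01,0,0,0]]]'; python3 -m crank '[[[-1,0,0,0.002,0,0,0],[-1,0,0,0.004,0,0,0],[-1,0,0,0.006,0,0,0],[-1,0,0,0.006,0,0,0],[-1,0,0,0.006,0,0,0]]]'
```

```text
t: 10.98
tool_pos: [0.6117, 0.0816, 0.1301]
orientation: [2.135, 2.305, -0.0]
force: [-0.5, 0.7, -0.9]
opening: 0.0177
gripper_force: 59.9
t: 11.6
tool_pos: [0.6121, 0.0817, 0.128]
orientation: [2.134, 2.304, 0.001]
force: [-1.3, -0.1, 5.8]
opening: 0.0177
gripper_force: 59.9
```

```bash
python3 -m crank '[[[-1,0,0,0.002,0,0,0],[-1,0,0,0.004,0,0,0],[-1,0,0,0.006,0,0,0],[-1,0,0,0.006,0,0,0],[-1,0,0,0.006,0,0,0]]]'
```

```text
t: 12.22
tool_pos: [0.614, 0.0818, 0.1269]
orientation: [2.132, 2.302, 0.007]
force: [-0.8, 0.9, 11.5]
opening: 0.0178
gripper_force: 59.9
```

It landed on a tooth (11 N). Lifting, shifting 10 mm to +y, and going down again.

```bash
python3 -m crank '[[[-1,0,0,-0.008,0,0,0],[-1,0,0,-0.016,0,0,0],[-1,0,-0.007,-0.016,0,0,0],[-1,0,-0.014,-0.016,0,0,0],[-1,0,-0.02,-0.016,0,0,0]]]'; python3 -m crank '[[[-1,0,0,0.002,0,0,0],[-1,0,0,0.004,0,0,0],[-1,0,0,0.006,0,0,0],[-1,0,0,0.008,0,0,0],[-1,0,0,0.01,0,0,0]]]';  python3 -m crank '[[[-1,0,0,0.002,0,0,0],[-1,0,0,0.004,0,0,0],[-1,0,0,0.004,0,0,0],[-1,0,0,0.004,0,0,0],[-1,0,0,0.004,0,0,0]]]'
```

```text
t: 12.85
tool_pos: [0.6011, 0.0808, 0.1317]
orientation: [-2.134, -2.305, 0.001]
force: [0.4, -0.6, -1.7]
opening: 0.0176
gripper_force: 59.9
t: 13.48
tool_pos: [0.6017, 0.0809, 0.1271]
orientation: [2.135, 2.305, -0.0]
force: [-0.9, -0.3, -1.1]
opening: 0.0175
gripper_force: 59.9
t: 14.1
tool_pos: [0.6017, 0.0809, 0.1252]
orientation: [2.134, 2.305, 0.0]
force: [0.7, 0.2, -1.1]
opening: 0.018
gripper_force: 59.9
```

```bash
python3 -m crank '[[[-1,0,0,0.002,0,0,0],[-1,0,0,0.004,0,0,0],[-1,0,0,0.006,0,0,0],[-1,0,0,0.008,0,0,0],[-1,0,0,0.008,0,0,0]]]'
```

```text
t: 14.72
tool_pos: [0.6016, 0.0809, 0.121]
orientation: [-2.135, -2.305, 0.0]
force: [0.5, -0.2, -1.0]
opening: 0.0179
gripper_force: 59.9
```

```bash
python3 -m crank '[[[-1,0,-0.002,0,0,0,0],[-1,0,-0.004,0,0,0,0],[-1,0,-0.006,0,0,0,0],[-1,0,-0.008,0,0,0,0],[-1,0,-0.01,0,0,0,0]]]';python3 -m crank '[[[-1,0,-0.002,0,0,0,0],[-1,0,-0.003,0,0,0,0],[-1,0,-0.005,0,0,0,0],[-1,0,-0.006,0,0,0,0],[-1,0,-0.008,0,0,0,0]]]'
```

```text
t: 15.35
tool_pos: [0.5971, 0.0805, 0.1213]
orientation: [2.134, 2.304, 0.001]
force: [2.8, -0.7, -2.0]
opening: 0.0177
gripper_force: 59.9
t: 15.98
tool_pos: [0.5943, 0.0802, 0.1221]
orientation: [2.133, 2.303, 0.004]
force: [7.0, 0.1, -1.8]
opening: 0.018
gripper_force: 59.9
```

```bash
python3 -m crank '[[[-1,0,-0.001,0,0,0,0],[-1,0,-0.002,0,0,0,0],[-1,0,-0.003,0,0,0,0],[-1,0,-0.004,0,0,0,0],[-1,0,-0.005,0,0,0,0]]]';python3 -m crank '[[[-1,0,-0.001,0,0,0,0],[-1,0,-0.002,0,0,0,0],[-1,0,-0.003,0,0,0,0],[-1,0,-0.004,0,0,0,0],[-1,0,-0.005,0,0,0,0]]]'
```

```text
t: 16.6
tool_pos: [0.5918, 0.0801, 0.1222]
orientation: [2.133, 2.303, 0.004]
force: [6.9, 0.2, -1.9]
opening: 0.0176
gripper_force: 59.9
t: 17.23
tool_pos: [0.5894, 0.0799, 0.1223]
orientation: [2.133, 2.303, 0.004]
force: [5.7, 0.2, -1.1]
opening: 0.0178
gripper_force: 59.9
```

The wheel turned at a steady 6–7 N, so no nip yet. Lifting clear of the teeth inside the slot and returning to the far end.

```bash
python3 -m crank '[[[-1,0,0.008,-0.006,0,0,0],[-1,0,0.008,-0.022,0,0,0],[-1,0,0.02,-0.024,0,0,0],[-1,0,0.035,-0.024,0,0,0],[-1,0,0.05,-0.024,0,0,0]]]';python3 -m crank '[[[-1,0,0,0.004,0,0,0],[-1,0,0,0.008,0,0,0],[-1,0,0,0.012,0,0,0],[-1,0,0,0.014,0,0,0],[-1,0,0,0.014,0,0,0]]]'
```

```text
t: 17.85
tool_pos: [0.6131, 0.0817, 0.1329]
orientation: [-2.134, -2.305, 0.0]
force: [-1.4, -1.0, -1.0]
opening: 0.0177
gripper_force: 59.9
t: 18.48
tool_pos: [0.6125, 0.0817, 0.126]
orientation: [-2.135, -2.305, 0.0]
force: [0.3, 0.2, -0.4]
opening: 0.0178
gripper_force: 59.9
```

```bash
python3 -m crank '[[[-1,0,0,0.004,0,0,0],[-1,0,0,0.008,0,0,0],[-1,0,0,0.01,0,0,0],[-1,0,0,0.01,0,0,0],[-1,0,0,0.01,0,0,0]]]';python3 -m crank '[[[-1,0,-0.004,0,0,0,0],[-1,0,-0.006,0,0,0,0],[-1,0,-0.008,0,0,0,0],[-1,0,-0.01,0,0,0,0],[-1,0,-0.012,0,0,0,0]]]'
```

```text
t: 19.1
tool_pos: [0.6127, 0.0817, 0.1212]
orientation: [2.135, 2.305, 0.0]
force: [0.8, -0.1, -0.8]
opening: 0.0176
gripper_force: 59.9
t: 19.73
tool_pos: [0.6076, 0.0813, 0.1219]
orientation: [2.133, 2.304, 0.003]
force: [5.9, 0.9, -2.5]
opening: 0.018
gripper_force: 59.9
```

```bash
python3 -m crank '[[[-1,0,-0.0014,0,0,0,0],[-1,0,-0.0028,0,0,0,0],[-1,0,-0.0042,0,0,0,0],[-1,0,-0.0056,0,0,0,0],[-1,0,-0.007,0,0,0,0]]]'
```

```text
t: 20.35
tool_pos: [0.6044, 0.081, 0.1221]
orientation: [2.133, 2.303, 0.003]
force: [5.5, -0.1, -1.5]
opening: 0.0175
gripper_force: 59.9
```

```bash
python3 -m crank '[[[-1,0,-0.0016,0,0,0,0],[-1,0,-0.0032,0,0,0,0],[-1,0,-0.0048,0,0,0,0],[-1,0,-0.0064,0,0,0,0],[-1,0,-0.008,0,0,0,0]]]'
```

```text
t: 20.98
tool_pos: [0.6004, 0.0807, 0.1219]
orientation: [2.133, 2.303, 0.003]
force: [6.1, 0.6, -3.3]
opening: 0.0179
gripper_force: 59.9
```

```bash
python3 -m crank '[[[-1,0,-0.0016,0,0,0,0],[-1,0,-0.0032,0,0,0,0],[-1,0,-0.0048,0,0,0,0],[-1,0,-0.0064,0,0,0,0],[-1,0,-0.008,0,0,0,0]]]'
```

```text
t: 21.6
tool_pos: [0.5965, 0.0804, 0.122]
orientation: [2.133, 2.303, 0.004]
force: [6.1, 0.2, -3.0]
opening: 0.0177
gripper_force: 59.9
```

```bash
python3 -m crank '[[[-1,0,-0.0014,0,0,0,0],[-1,0,-0.0028,0,0,0,0],[-1,0,-0.0042,0,0,0,0],[-1,0,-0.0056,0,0,0,0],[-1,0,-0.007,0,0,0,0]]]'
```

```text
t: 22.22
tool_pos: [0.5931, 0.0802, 0.1222]
orientation: [2.133, 2.303, 0.004]
force: [6.3, -0.4, -1.1]
opening: 0.0177
gripper_force: 59.9
```

```bash
python3 -m crank '[[[-1,0,-0.0014,0,0,0,0],[-1,0,-0.0028,0,0,0,0],[-1,0,-0.0042,0,0,0,0],[-1,0,-0.0056,0,0,0,0],[-1,0,-0.007,0,0,0,0]]]'
```

```text
t: 22.85
tool_pos: [0.5896, 0.0799, 0.1223]
orientation: [2.133, 2.303, 0.004]
force: [6.4, 0.9, 0.1]
opening: 0.0178
gripper_force: 59.9
```

Still about 6 N, so no nip. On to the next tooth.

```bash
python3 -m crank '[[[-1,0,0.008,-0.006,0,0,0],[-1,0,0.008,-0.022,0,0,0],[-1,0,0.02,-0.024,0,0,0],[-1,0,0.035,-0.024,0,0,0],[-1,0,0.05,-0.024,0,0,0]]]';python3 -m crank '[[[-1,0,0,0.004,0,0,0],[-1,0,0,0.008,0,0,0],[-1,0,0,0.012,0,0,0],[-1,0,0,0.014,0,0,0],[-1,0,0,0.014,0,0,0]]]'
```

```text
t: 23.48
tool_pos: [0.6136, 0.0818, 0.1329]
orientation: [-2.134, -2.305, 0.0]
force: [0.6, 0.2, -0.9]
opening: 0.0177
gripper_force: 59.9
t: 24.1
tool_pos: [0.613, 0.0817, 0.1261]
orientation: [-2.134, -2.305, 0.0]
force: [0.6, 0.4, -1.1]
opening: 0.0179
gripper_force: 59.9
```

```bash
python3 -m crank '[[[-1,0,0,0.004,0,0,0],[-1,0,0,0.008,0,0,0],[-1,0,0,0.01,0,0,0],[-1,0,0,0.01,0,0,0],[-1,0,0,0.01,0,0,0]]]';python3 -m crank '[[[-1,0,-0.004,0,0,0,0],[-1,0,-0.006,0,0,0,0],[-1,0,-0.008,0,0,0,0],[-1,0,-0.01,0,0,0,0],[-1,0,-0.012,0,0,0,0]]]'
```

```text
t: 24.72
tool_pos: [0.6132, 0.0818, 0.1212]
orientation: [2.135, 2.305, 0.0]
force: [0.0, -0.1, -1.1]
opening: 0.018
gripper_force: 59.9
t: 25.35
tool_pos: [0.6081, 0.0813, 0.1219]
orientation: [2.133, 2.304, 0.003]
force: [5.0, 0.7, -1.3]
opening: 0.0174
gripper_force: 59.9
```

```bash
python3 -m crank '[[[-1,0,-0.0014,0,0,0,0],[-1,0,-0.0028,0,0,0,0],[-1,0,-0.0042,0,0,0,0],[-1,0,-0.0056,0,0,0,0],[-1,0,-0.007,0,0,0,0]]]'
```

```text
t: 25.98
tool_pos: [0.6049, 0.081, 0.1221]
orientation: [2.133, 2.303, 0.003]
force: [5.5, 0.3, -1.2]
opening: 0.0179
gripper_force: 59.9
```

```bash
python3 -m crank '[[[-1,0,-0.0016,0,0,0,0],[-1,0,-0.0032,0,0,0,0],[-1,0,-0.0048,0,0,0,0],[-1,0,-0.0064,0,0,0,0],[-1,0,-0.008,0,0,0,0]]]'
```

```text
t: 26.6
tool_pos: [0.6009, 0.0807, 0.122]
orientation: [2.133, 2.303, 0.003]
force: [6.4, 0.2, -2.6]
opening: 0.0178
gripper_force: 59.9
```

```bash
python3 -m crank '[[[-1,0,-0.0016,0,0,0,0],[-1,0,-0.0032,0,0,0,0],[-1,0,-0.0048,0,0,0,0],[-1,0,-0.0064,0,0,0,0],[-1,0,-0.008,0,0,0,0]]]'
```

```text
t: 27.22
tool_pos: [0.5969, 0.0804, 0.1219]
orientation: [2.133, 2.303, 0.003]
force: [7.1, 0.1, -2.7]
opening: 0.0174
gripper_force: 59.9
```

```bash
python3 -m crank '[[[-1,0,-0.0014,0,0,0,0],[-1,0,-0.0028,0,0,0,0],[-1,0,-0.0042,0,0,0,0],[-1,0,-0.0056,0,0,0,0],[-1,0,-0.007,0,0,0,0]]]'
```

```text
t: 27.85
tool_pos: [0.5936, 0.0802, 0.1221]
orientation: [2.133, 2.303, 0.004]
force: [6.4, -0.4, -1.8]
opening: 0.0178
gripper_force: 59.9
```

```bash
python3 -m crank '[[[-1,0,-0.0014,0,0,0,0],[-1,0,-0.0028,0,0,0,0],[-1,0,-0.0042,0,0,0,0],[-1,0,-0.0056,0,0,0,0],[-1,0,-0.007,0,0,0,0]]]'
```

```text
t: 28.48
tool_pos: [0.5901, 0.0799, 0.1223]
orientation: [2.133, 2.303, 0.004]
force: [5.4, 0.1, -0.3]
opening: 0.0178
gripper_force: 59.9
```

No nip yet. Next tooth.

```bash
python3 -m crank '[[[-1,0,0.008,-0.006,0,0,0],[-1,0,0.008,-0.022,0,0,0],[-1,0,0.02,-0.024,0,0,0],[-1,0,0.035,-0.024,0,0,0],[-1,0,0.049,-0.024,0,0,0]]]';python3 -m crank '[[[-1,0,0,0.004,0,0,0],[-1,0,0,0.008,0,0,0],[-1,0,0,0.012,0,0,0],[-1,0,0,0.014,0,0,0],[-1,0,0,0.014,0,0,0]]]'
```

```text
t: 29.1
tool_pos: [0.6136, 0.0818, 0.1329]
orientation: [-2.134, -2.305, 0.0]
force: [0.3, -0.3, -2.1]
opening: 0.0179
gripper_force: 59.9
t: 29.72
tool_pos: [0.613, 0.0818, 0.1261]
orientation: [-2.135, -2.305, 0.0]
force: [-0.6, -0.2, -1.6]
opening: 0.0178
gripper_force: 59.9
```

```bash
python3 -m crank '[[[-1,0,0,0.004,0,0,0],[-1,0,0,0.008,0,0,0],[-1,0,0,0.01,0,0,0],[-1,0,0,0.01,0,0,0],[-1,0,0,0.01,0,0,0]]]';python3 -m crank '[[[-1,0,-0.004,0,0,0,0],[-1,0,-0.006,0,0,0,0],[-1,0,-0.008,0,0,0,0],[-1,0,-0.01,0,0,0,0],[-1,0,-0.012,0,0,0,0]]]'
```

```text
t: 30.35
tool_pos: [0.6132, 0.0818, 0.1212]
orientation: [2.135, 2.305, 0.0]
force: [0.3, 0.3, -1.0]
opening: 0.0176
gripper_force: 59.9
t: 30.98
tool_pos: [0.6082, 0.0814, 0.122]
orientation: [2.133, 2.304, 0.003]
force: [4.7, 0.3, -1.0]
opening: 0.0172
gripper_force: 59.9
```

```bash
python3 -m crank '[[[-1,0,-0.0014,0,0,0,0],[-1,0,-0.0028,0,0,0,0],[-1,0,-0.0042,0,0,0,0],[-1,0,-0.0056,0,0,0,0],[-1,0,-0.007,0,0,0,0]]]'
```

```text
t: 31.6
tool_pos: [0.605, 0.0811, 0.1222]
orientation: [2.133, 2.303, 0.004]
force: [5.2, -0.1, -0.3]
opening: 0.018
gripper_force: 59.9
```

```bash
python3 -m crank '[[[-1,0,-0.0014,0,0,0,0],[-1,0,-0.0028,0,0,0,0],[-1,0,-0.0042,0,0,0,0],[-1,0,-0.0056,0,0,0,0],[-1,0,-0.007,0,0,0,0]]]'
```

```text
t: 32.22
tool_pos: [0.602, 0.0808, 0.1222]
orientation: [2.133, 2.303, 0.005]
force: [9.2, 0.9, -3.8]
opening: 0.0178
gripper_force: 59.9
```

The push jumped to 9.2 N. A further 2 mm to confirm.

```bash
python3 -m crank '[[[-1,0,-0.001,0,0,0,0],[-1,0,-0.002,0,0,0,0],[-1,0,-0.003,0,0,0,0],[-1,0,-0.004,0,0,0,0],[-1,0,-0.004,0,0,0,0]]]'; python3 -m crank '[[[-1,0,-0.001,0,0,0,0],[-1,0,-0.002,0,0,0,0],[-1,0,-0.002,0,0,0,0],[-1,0,-0.002,0,0,0,0],[-1,0,-0.002,0,0,0,0]]]'
```

```text
t: 32.85
tool_pos: [0.6003, 0.0807, 0.1222]
orientation: [2.132, 2.302, 0.006]
force: [8.8, 1.3, -3.2]
opening: 0.0177
gripper_force: 59.9
t: 33.48
tool_pos: [0.5994, 0.0806, 0.1223]
orientation: [2.132, 2.302, 0.006]
force: [8.5, 1.9, -3.5]
opening: 0.0177
gripper_force: 59.9
```

Two further readings at about 8.7 N against a 6.1 N baseline, so the dies nip. Backing off the tooth and lifting straight out.

```bash
python3 -m crank '[[[-1,0,0.005,0,0,0,0],[-1,0,0.008,0,0,0,0],[-1,0,0.008,-0.01,0,0,0],[-1,0,0.008,-0.03,0,0,0],[-1,0,0.008,-0.06,0,0,0]]]';python3 -m crank '[[[-1,0,0,-0.02,0,0,0],[-1,0,0,-0.04,0,0,0],[-1,0,0,-0.06,0,0,0],[-1,0,0,-0.06,0,0,0],[-1,0,0,-0.06,0,0,0]]]';python3 p.py .571 -.231 .178 16.4
```

```text
t: 34.1
tool_pos: [0.6007, 0.0808, 0.1516]
orientation: [-2.134, -2.304, 0.001]
force: [0.1, -0.5, -1.8]
opening: 0.018
gripper_force: 59.9
t: 34.72
tool_pos: [0.601, 0.0808, 0.1807]
orientation: [-2.134, -2.305, 0.001]
force: [0.5, 0.5, -1.2]
opening: 0.0176
gripper_force: 59.9
t 34.73 pos [0.601  0.0808 0.1807] yaw 4.4 F [ 0.52  0.48 -1.17] open 0.0176
shift [-0.6172 -0.1076  0.0055] |d| 0.313 turn [-4.000e-04 -1.000e-04 -1.334e-01]
```

```bash
python3 -m crank '[[[-1,-0.1,-0.017,0,0,0,-0.03],[-1,-0.2,-0.035,0,0,0,-0.06],[-1,-0.3,-0.052,0,0,0,-0.09],[-1,-0.4,-0.07,0,0,0,-0.12],[-1,-0.5,-0.087,0,0,0,-0.133]]]'; python3 -m crank '[[[-1,0,0,0,0,0,0],[-1,0,0,0,0,0,0],[-1,0,0,0,0,0,0],[-1,0,0,0,0,0,0],[-1,0,0,0,0,0,0]]]';python3 p.py .571 -.231 .12 16.4
```

```text
t: 35.35
tool_pos: [0.5762, -0.1732, 0.1804]
orientation: [-1.881, -2.515, 0.0]
force: [0.8, 0.0, -1.4]
opening: 0.0174
gripper_force: 59.9
t: 35.98
tool_pos: [0.5772, -0.171, 0.1812]
orientation: [1.881, 2.516, 0.0]
force: [-0.6, -0.0, -1.6]
opening: 0.0181
gripper_force: 59.9
t 35.98 pos [ 0.5772 -0.171   0.1812] yaw 16.44 F [-0.58 -0.01 -1.57] open 0.0181
shift [-0.1117 -0.0459  0.1224] |d| 0.086 turn [0.0001 0.     0.0004]
```

```bash
python3 -m crank '[[[-1,-0.04,-0.016,0,0,0,0],[-1,-0.08,-0.032,0,0,0,0],[-1,-0.11,-0.045,0.02,0,0,0],[-1,-0.112,-0.046,0.07,0,0,0],[-1,-0.112,-0.046,0.11,0,0,0]]]'; python3 -m crank '[[[-1,0,0,0,0,0,0],[-1,0,0,0,0,0,0],[-1,0,0,0,0,0,0],[-1,0,0,0,0,0,0],[-1,0,0,0,0,0,0]]]';python3 p.py .571 -.231 .0585 16.4
python3 - <<'E'
from h import *
b=snap("side","side4");a=snap("top","top4")
p=read_state()["tool_pos"];print(proj("side",p-[0,0,.0505]),proj("side",[.571,-.231,.052]))
cv2.imwrite("pics/c5.png",np.hstack([cv2.resize(b[190:280,290:380],(600,600),interpolation=cv2.INTER_CUBIC)]))
E
```

```text
t: 36.6
tool_pos: [0.5699, -0.233, 0.1242]
orientation: [-1.884, -2.512, 0.0]
force: [-0.3, -0.0, -1.5]
opening: 0.0174
gripper_force: 59.9
t: 37.22
tool_pos: [0.571, -0.232, 0.1267]
orientation: [1.882, 2.515, 0.0]
force: [-0.4, 0.4, -2.1]
opening: 0.0173
gripper_force: 59.9
t 37.23 pos [ 0.571  -0.232   0.1267] yaw 16.38 F [-0.43  0.42 -2.07] open 0.0173
shift [0.002  0.0004 0.1364] |d| 0.068 turn [ 0.0004  0.0004 -0.0002]
(np.float64(326.17630149588854), np.float64(223.65971100175835)) (np.float64(324.79640662924453), np.float64(230.87137891134398))
```

View pics/c5.png

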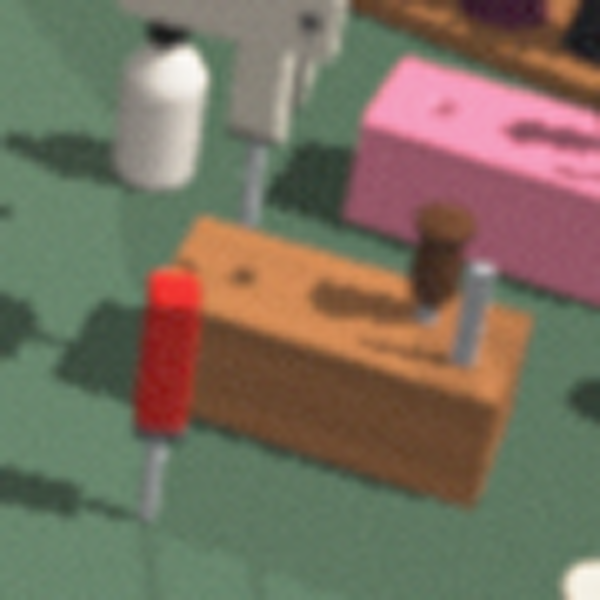

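The pin end is at (253,225) and the hole at (243,275). Allowing for the camera offset, that matches the original hole position to within 1 mm. Inserting with force checks.

```bash
python3 -m crank '[[[-1,0.002,0,0.01,0,0,0],[-1,0.002,0,0.025,0,0,0],[-1,0.002,0,0.04,0,0,0],[-1,0.002,0,0.046,0,0,0],[-1,0.002,0,0.05,0,0,0]]]'; python3 -m crank '[[[-1,0,0,0.003,0,0,0],[-1,0,0,0.006,0,0,0],[-1,0,0,0.009,0,0,0],[-1,0,0,0.012,0,0,0],[-1,0,0,0.012,0,0,0]]]'
```

```text
t: 37.95
tool_pos: [0.5703, -0.231, 0.1008]
orientation: [-1.882, -2.515, 0.0]
force: [0.1, 0.4, -0.2]
opening: 0.0175
gripper_force: 59.9
t: 38.58
tool_pos: [0.5703, -0.2309, 0.095]
orientation: [-1.882, -2.515, 0.0]
force: [0.3, 1.0, -0.7]
opening: 0.0176
gripper_force: 59.9
```

```bash
python3 -m crank '[[[-1,0,0,0.01,0,0,0],[-1,0,0,0.02,0,0,0],[-1,0,0,0.03,0,0,0],[-1,0,0,0.04,0,0,0],[-1,0,0,0.05,0,0,0]]]'; python3 -m crank '[[[-1,0,0,0.006,0,0,0],[-1,0,0,0.012,0,0,0],[-1,0,0,0.018,0,0,0],[-1,0,0,0.021,0,0,0],[-1,0,0,0.021,0,0,0]]]'
```

```text
t: 39.2
tool_pos: [0.5706, -0.2311, 0.0699]
orientation: [1.882, 2.515, 0.0]
force: [1.2, -1.2, -0.2]
opening: 0.0178
gripper_force: 59.9
t: 39.83
tool_pos: [0.5707, -0.2312, 0.0597]
orientation: [1.882, 2.514, 0.0]
force: [2.5, -3.0, -2.6]
opening: 0.0178
gripper_force: 59.9
```

Seated to within about 1 mm. Opening to about 45 mm, then rising.

```bash
python3 -m crank '[[[-0.1,0,0,0,0,0,0],[-0.1,0,0,0,0,0,0],[-0.1,0,0,0,0,0,0],[-0.1,0,0,0,0,0,0],[-0.1,0,0,0,0,0,0]]]'; python3 -m crank '[[[-0.1,0,0,-0.04,0,0,0],[-0.1,0,0,-0.1,0,0,0],[-0.1,0,0,-0.18,0,0,0],[-0.1,0,0,-0.26,0,0,0],[-0.1,0,0,-0.3,0,0,0]]]';  python3 -m crank '[[[-0.1,0,0,0,0,0,0],[-0.1,0,0,0,0,0,0],[-0.1,0,0,0,0,0,0],[-0.1,0,0,0,0,0,0],[-0.1,0,0,0,0,0,0]]]'
python3 - <<'E'
from h import *
b=snap("side","side5")
cv2.imwrite("pics/c6.png",np.hstack([cv2.resize(b[190:280,290:380],(400,400),interpolation=cv2.INTER_CUBIC),cv2.resize(b[80:200,180:300],(400,400),interpolation=cv2.INTER_CUBIC)]))
E
```

```text
t: 40.45
tool_pos: [0.5704, -0.231, 0.0596]
orientation: [-1.882, -2.515, 0.0]
force: [0.4, 0.1, -0.1]
opening: 0.042
gripper_force: 0.0
t: 41.08
tool_pos: [0.5718, -0.2317, 0.2142]
orientation: [1.879, 2.511, 0.002]
force: [1.0, 0.5, 0.2]
opening: 0.0417
gripper_force: 0.0
t: 41.7
tool_pos: [0.5702, -0.2309, 0.209]
orientation: [-1.882, -2.514, 0.0]
force: [0.2, 0.0, -0.9]
opening: 0.0415
gripper_force: 0.0
```

View pics/c6.png

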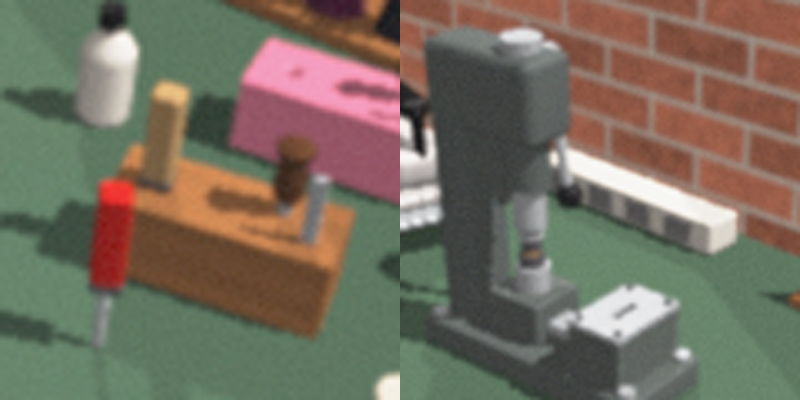

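The bar stands seated and released in its hole at (165,140), and the dies have closed on the button at (533,255). Handing in.

```bash
python3 -c "
from h import *
print(close_job())"
```

```text
the job is handed in; nothing more can be done
None
```

The job is handed in at about 42 s: the push on the wheel stiffened from about 6 N to about 8.8 N as the dies nipped the button, the bar stands released in its hole, and I saw nothing else on the table disturbed; the hand-in returned no verdict.

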